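# Sort the full tin from the near-empty one on the check balance

### The arm

A 6-joint arm with a two-finger parallel gripper is mounted at the origin on a cart in front of the work surface, level with it; the furniture and walls round the work are solid. World frame = base frame: x ahead of the robot, y to its left, z up, the work surface at z = 0. Lengths are in mm, angles in rad, forces in N, time in s.
With the tool pointing down it reaches from about 400 to 925 mm from the base axis. Payload 12.5 kg.
Tool frame: the origin (TCP) lies at the very end of the fingers, on their centre line; the grasp point (between the pads) lies 19 mm behind it; z points along the fingers, y is the line along which they close (so a half turn about z gives the same grasp; the last joint's range is limited). The gripper opens to 95 mm and grips with 3 to 60 N. Pads are 20 mm wide; open, the fingers measure 119 mm over their backs; the gripper's body (75 mm by 180 mm) begins 59 mm behind the grasp point.
Start: joints at [-1.346, 0.491, 1.559, -0, 1.092, -0.106], TCP at [203.023, -591.125, 214.661] pointing down, gripper open.
Joint ranges: [-3.1, 3.1], [-0.84, 2.19], [0.05, 2.79], [-1.13, 4.28], [0.06, 2.93], [-2.69, 2.69]. Speed limits (rad/s): [2.22, 2.22, 2.79, 3.14, 3.14, 3.14].

### API

Orientations are given as [roll, pitch, yaw] about the fixed x, y, z axes, in that order (R = Rz(yaw) Ry(pitch) Rx(roll)).
In Python, from cell import state, imaging, env, spot_in, mark_of gives the robot as it stands. The module is installed in compiled form; this text tells all that it offers.
- The arm moves only by the tool step_arm, never from a script. Its argument "increments" is a list of rows, each an object with "slide": the shift along the tool's x, y, z in m, a list of three; "roll": the turn about the tool's z in rad. A call has 1 to 5 rows; each row is the pose to reach, as a shift and turn from the pose commanded when the call began, along the tool's axes at that moment; what a row does not reach only later rows make up. A row lasts 1/8 s, in which the tool goes at most 62.5 mm and 10.7 degrees, less where a joint would pass 70% of its speed; a pose out of reach is approached as far as the arm can. A call with a gripper value outside its range is refused whole. "fingers" is the opening, from 0 (shut) to 1 (fully open), set as the call begins (left out, the last holds). The fingers move at their own pace and stop on an object; the grip force is fixed at half the most. Time passes only in rows, so rows that repeat a pose let the fingers close. It gives the time, the measured TCP pose, the force, the opening and the grip force at its end, in the units of the state.
- state(): the state, without advancing time (a new reading comes with each control period).
- imaging.read_camera(name): name is "scene" or "top" or "wrist"; returns a dict with "color" (420x560x3 uint8, red, green, blue), "z_map" (420x560 float32, mm along the optical axis (not along the pixel's ray), 0 where there is no reading), "intrinsics" (3x3 intrinsics, pixels), "camera_from_world" (4x4, takes a point from world to camera coordinates). Camera axes: x right, y up, looking along -z (the intrinsics and any distortion apply to the point x, -y, -z); pixel columns grow to the right and rows downward; lengths in mm; the calibration is good to about 2 mm. A picture is of the moment at which its call begins.
- env.job_done(): hands the job in; it is judged then, once.
Trained networks look in the newest picture that a camera, given by its name, has taken for a name from the list of things; names that differ only in an ending like _2 or _b are one class to them, and where a whole thing is asked for, a point or a joint stands for the part that bears it (a point fixed in the world has none). Each returns a list of dicts, best first, with "confidence" (0 to 1); they miss things now and then, are a little off and sometimes report something else, mostly with a low value. They report only what shows in the picture. A call takes as long as a camera call.
- spot_in(camera, target): "bbox" ([left, top, right, bottom] in pixels, round what is visible of it).
- mark_of(camera, target): "uv" ([column, row] in pixels: a listed point, or the origin of a listed thing).
The state is a dict: "t": time; "joints": joint angles; "qvel": joint speeds; "tau": joint torques, N m; "eef_pos": TCP position; "tcp_rot": TCP orientation; "ft_force": force on the tool from outside, world axes, zero at the start; "moment": the same for the moment, N m; "opening": opening from 0.0 (shut) to 1.0 (fully open); "grip_force": force on a finger pad.
Only numpy, scipy, OpenCV 4.12 (cv2) and the standard library are available. Lean on these libraries where they do the work, as an engineer would, in place of code of your own. Each camera call takes 0.05 s, during which the arm holds its last target. There are 200 camera calls.

### The job

One of the two look-alike tins on the loading board is full and the other nearly empty: slide them one after the other on to the pan of the check balance, taking your hand away each time so that the beam can show which it is. The pan sinks under the full tin: draw that one toward you off the pan on to the low board in front; push the light one, under which the pan stays up, straight across on to the board on the other side. Leave both tins standing upright and flat on their boards, never tip one over or let it fall on the bench, and leave the other things on the bench where they are.

Things in the scene. Friction and masses are not known exactly. Their poses are not given: they have to be found in the camera images.
- tin_a: one of two look-alike round lidded metal tins, 72 mm in diameter (75 over the lid), 56 mm tall, standing upright on the loading board. Too wide to grasp: slide it, e.g. with two fingertips set apart behind it. Origin: centre of its underside, z up. One tin weighs about 0.24 kg, the other about 0.65 kg (full); which is which changes. Friction on the boards about 0.5 to 0.7.
- tin_b: one of two look-alike round lidded metal tins, 72 mm in diameter (75 over the lid), 56 mm tall, standing upright on the loading board. Too wide to grasp: slide it, e.g. with two fingertips set apart behind it. Origin: centre of its underside, z up. One tin weighs about 0.24 kg, the other about 0.65 kg (full); which is which changes. Friction on the boards about 0.5 to 0.7.
- pan (a point): centre of the top of the steel balance pan, 110 x 110 mm, 60 mm above the bench when up. Axes turn with the beam: x away from the robot, y left. A lip 10 mm high on its far (+x) edge, inner face 51 mm off; other edges open. Beyond it in +x: pivot at 150 mm (cheeks 72 mm above the bench, pointer and thin post 200 mm high), round counterweight at 235 mm, 100 mm high.
- beam (a joint): beam tilt, rad: 0 = pan up on its stop, level and flush with loading and light boards (empty or with the light tin); 0.10 = pan fully down, 15 mm lower at the middle, 20 mm at its near and 9 mm at its far edge, sloping toward the robot. It sinks when over 0.4 kg or so stands at its middle and swings up within about 0.5 s when unloaded.
- loading_board: fixed plywood board to the left (+y) of the pan, where both tins start in a row, one nearer the pan. Origin at the centre of its top, 60 mm above the bench; axes as those of the other boards and the pan: x away from the robot, y to the left (away from the pan), all turned together by up to 0.1 rad. Size 120 (x) x 230 (y) mm, no rims; gap to the pan 4 mm.
- light_board: fixed plywood board to the right (-y) of the pan, for the light tin. Origin at the centre of its top, 60 mm above the bench; x away from the robot, y to the left (toward the pan). Size 120 (x) x 150 (y) mm; flush with the raised pan, gap 4 mm; a lip 6 mm thick, 10 mm high along its right (-y) end.
- heavy_board: fixed low plywood board in front of the pan, on the robot's side, for the full tin. Origin at the centre of its top, 34 mm above the bench (5 mm under the near edge of the sunken pan, 26 mm under the raised pan); x away from the robot (toward the pan), y left. Size 114 (x) x 118 (y) mm, gap to the pan 6 mm; a lip 6 mm thick, 10 mm high along its near (-x) edge.
- tape_roll: bystander: white roll of tape, 66 mm in diameter, 22 mm high, lying on the bench in front of the loading board; origin at the centre of its underside.
- spanner: bystander: flat steel spanner, 191 mm long, 12 mm high, lying on the bench in front of the light board; origin under its centre.
- offcut: bystander: wooden offcut 41 x 152 x 28 mm lying on the bench at the far right; origin under its centre.
- paint_tin: bystander: small paint tin, 78 mm in diameter, 77 mm high, on the bench at the far left; origin at the centre of its underside.
- oilstone: bystander: grey sharpening stone 70 x 174 x 22 mm lying on the bench at the left; origin under its centre.

How it is judged:
By the outcome, as a careful person would: the job done as asked, in the order asked, and still so for the second after the job is handed in, with the robot touching nothing.
It also fails if it takes over 58 s, if anything falls off the work surface, if the arm or the gripper's body presses on something with over 40 N, if the wrist force passes 120 N, or if a joint passes its speed limit or range.

## Working session

There is one attempt and no reset: what is moved stays moved. The work goes in short steps, Python scripts to look and compute and a tool call to move; the robot and the scene stay as the last step left them, time stands still between calls to the robot, and variables do not carry over. Pictures are saved under pics/ and viewed, at most 10 in all, crops included, and the job is handed in when it is done.

Besides the shell and the picture viewer there is one more tool, called after ">>>" in YAML: its name, and indented under it one key for each argument. step_arm: Moves the arm, as the interface text tells. Its arguments: {"type":"object","properties":{"increments":{"type":"array"},"fingers":{"type":"number"}},"required":["increments"]}

```bash
mkdir -p pics
cat > h.py <<'E'
import numpy as np, cv2
from cell import state, imaging, env, spot_in, mark_of
def cam(n):
    c=imaging.read_camera(n); c['n']=n; return c
def deproj(c,u,v,d=None):
    K=np.array(c['intrinsics']);T=np.linalg.inv(np.array(c['camera_from_world']))
    if d is None: d=c['z_map'][int(round(v)),int(round(u))]
    x=(u-K[0,2])/K[0,0]*d; y=(v-K[1,2])/K[1,1]*d
    return (T@np.array([x,-y,-d,1]))[:3]
def atz(c,u,v,z):
    a=deproj(c,u,v,100.);b=deproj(c,u,v,1000.)
    return a+(b-a)*(z-a[2])/(b[2]-a[2])
def save(c,f): cv2.imwrite('pics/'+f,c['color'][:,:,::-1])
def cloud(c):
    K=np.array(c['intrinsics']);T=np.linalg.inv(np.array(c['camera_from_world']))
    v,u=np.nonzero(c['z_map']>0);d=c['z_map'][v,u]
    P=np.stack([(u-K[0,2])/K[0,0]*d,-(v-K[1,2])/K[1,1]*d,-d,np.ones_like(d)])
    return (T@P)[:3].T,u,v
E
python3 - <<'E'
from h import *
np.set_printoptions(precision=1,suppress=True)
s=state();print(s['t'],s['eef_pos'],s['tcp_rot'],s['ft_force'],s['opening'])
for n in('top','scene'):
    c=cam(n);save(c,n+'0.png')
    for t in['tin_a','pan','loading_board','light_board','heavy_board','tape_roll','spanner','paint_tin','oilstone','offcut']:
        for r in mark_of(n,t)[:3]:
            u,v=r['uv'];
            try:print(n,t,round(r['confidence'],2),np.array([u,v]),deproj(c,u,v))
            except Exception as e:print(n,t,e)
E
```

```text
0.0 [ 203.  -590.9  214.1] [-3.1 -0.   0.3] [ 0.   0.2 -0.5] 0.9985070749147518
top tin_a 0.92 [225.7 239.1] [514.  226.4 115.1]
top tin_a 0.62 [269.8 224.4] [553.1 107.7 115.2]
top pan 0.59 [309. 225.] [556.4  -2.4  57.2]
top pan 0.36 [246.2 229.6] [544.1 174.8  59. ]
top loading_board 0.85 [245.2 229.3] [544.9 177.5  59.6]
top light_board 0.57 [359.1 225. ] [ 555.5 -143.2   59.6]
top heavy_board 0.87 [308.  267.8] [436.5   0.4  34.5]
top tape_roll 0.79 [228.3 275.3] [415.8 230.3  -2.5]
top spanner 0.65 [396.9 272.6] [ 421.6 -258.3    8.1]
top paint_tin 0.64 [177.5 187. ] [664.5 368.3  71. ]
top oilstone 0.57 [159.1 254.6] [476.  426.8  25.4]
top offcut 0.72 [362.4 156.4] [ 760.3 -163.8   29.6]
scene tin_a 0.74 [281.8 220.3] [547.2 143.5 113.3]
scene tin_a 0.55 [275.1 268.2] [508.6 265.1 104.3]
scene pan 0.65 [302.3 191.7] [554.3  -1.7  59.1]
scene loading_board 0.62 [277.3 240. ] [531.9 202.3 117.7]
scene light_board 0.81 [326.1 155.9] [ 545.7 -148.6   57.9]
scene light_board 0.74 [258.4 144.1] [ 750.5 -144.9   23.7]
scene heavy_board 0.64 [344.7 211.2] [437.3  -6.2  33.8]
scene tape_roll 0.56 [312.2 295.7] [422.1 249.8  21.1]
scene tape_roll 0.39 [260.  147.5] [ 752.1 -157.1   -1.4]
scene spanner 0.71 [381.9 158.6] [ 411.9 -252.8    6.7]
scene spanner 0.2 [257.8 145.6] [ 753.4 -146.3   15.3]
scene paint_tin 0.86 [193.8 311.3] [641.  407.7  46. ]
scene oilstone 0.66 [260.6 358.7] [463.5 438.   25.3]
scene offcut 0.78 [259.8 142.1] [ 751.3 -155.6   21.9]
scene offcut 0.51 [314.3 295.4] [421.  237.3   3.4]
```

Run:
```python
from h import *
np.set_printoptions(precision=3,suppress=True)
for n in('top','scene'):
    c=cam(n);P,u,v=cloud(c)
    def rect(name,z,tol,box):
        m=(abs(P[:,2]-z)<tol)&(P[:,0]>box[0])&(P[:,0]<box[1])&(P[:,1]>box[2])&(P[:,1]<box[3])
        q=P[m]; r=cv2.minAreaRect(q[:,:2].astype(np.float32)); print(n,name,r,np.median(q[:,2]),m.sum())
    rect('light',60,4,(470,640,-230,-62))
    rect('light+pan',60,4,(480,640,-205,48))
    rect('heavy',34,4,(365,500,-70,70))
    rect('load',60,4,(470,640,62,310))
    m=(abs(P[:,2]-115)<5)&(P[:,0]>450)&(P[:,0]<620)&(P[:,1]>50)&(P[:,1]<320)
    q=P[m]
    _,lab,cen=cv2.kmeans(q[:,:2].astype(np.float32),2,None,(3,50,.1),5,cv2.KMEANS_PP_CENTERS)
    for k in(0,1):
        qq=q[lab[:,0]==k];print('tin',cv2.minEnclosingCircle(qq[:,:2].astype(np.float32)),np.median(qq[:,2]),len(qq),qq[:,:2].mean(0))
    if n=='scene':
        K=c['intrinsics'];print(K)
    img=c['color'][:,:,::-1]
    crop=img[110:320,130:450] if n=='top' else img[80:400,150:450]
    cv2.imwrite('pics/%s1.png'%n,cv2.resize(crop,None,fx=2.4 if n=='top' else 1.8,fy=2.4 if n=='top' else 1.8))
```

```text
top light ((550.3660888671875, -138.64207458496094), (150.01226806640625, 119.21940612792969), 89.8010482788086) 59.41858465604412 1816
top light+pan ((560.7822875976562, -80.13511657714844), (258.6630554199219, 141.0869598388672), 84.10624694824219) 59.401259264008104 2999
top heavy ((439.15643310546875, -6.658744812011719), (116.79290008544922, 112.91034698486328), 89.75521087646484) 33.64164683428953 1327
top load ((546.2034301757812, 172.99783325195312), (221.05133056640625, 119.11629486083984), 89.78971099853516) 59.64843594678496 1797
tin ((554.679443359375, 109.28472137451172), 37.193885803222656) 114.41253954083913 557 [554.308 109.541]
tin ((526.9419555664062, 234.9290771484375), 37.41509246826172) 114.67773674689988 573 [526.386 234.927]
scene light ((548.60205078125, -138.90658569335938), (121.96355438232422, 152.32859802246094), 0.5628870725631714) 59.7201689752892 1630
scene light+pan ((557.9793701171875, -79.51206970214844), (264.5221862792969, 141.79246520996094), 82.65199279785156) 59.73016625546643 2688
scene heavy ((439.3279724121094, -6.1841888427734375), (113.2598648071289, 122.18716430664062), 1.0918720960617065) 33.7333121575233 1398
scene load ((546.0867309570312, 174.1793670654297), (121.67584991455078, 223.72900390625), 0.3981533646583557) 59.90918194018218 1981
tin ((527.4823608398438, 233.9943389892578), 39.34529495239258) 114.92696702616479 752 [526.334 235.248]
tin ((552.9462280273438, 107.6123046875), 39.56304931640625) 114.84100627214542 622 [554.135 109.421]
[[530.887   0.    278.375]
 [  0.    530.887 215.817]
 [  0.      0.      1.   ]]
```

View pics/top1.png

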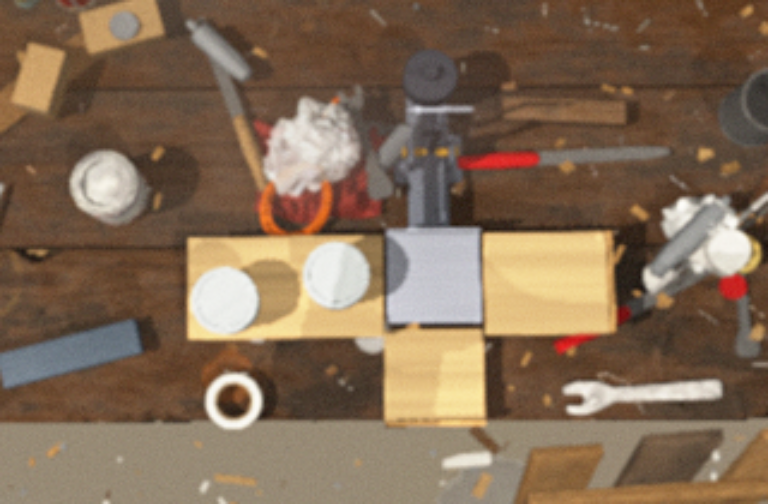

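View pics/scene1.png

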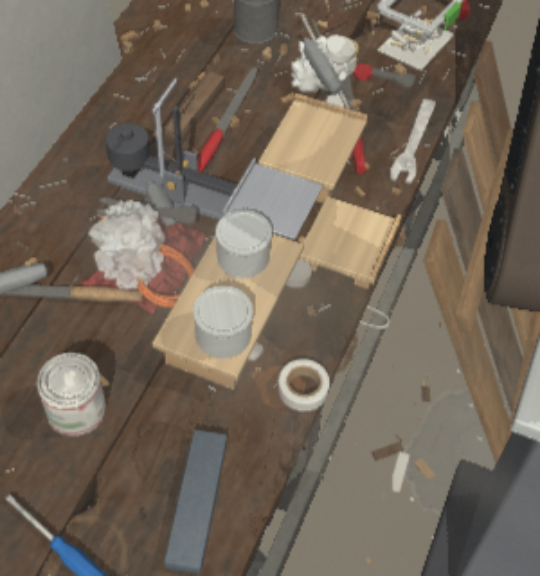

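The pan and boards are nearly aligned with the world axes, and both tins show clearly: tin 1 at top-crop pixel (337,275), tin 2 at (225,299). The pan is at (433,275), and the depth map agrees with the stated heights. Next I'll move toward tin 1.

>>> step_arm:
  increments:
    - {"slide":[0.0515,-0.0306,0],"roll":-0.18}
    - {"slide":[0.103,-0.0612,0],"roll":-0.36}
    - {"slide":[0.1545,-0.0918,0],"roll":-0.54}
    - {"slide":[0.206,-0.1224,0],"roll":-0.72}
    - {"slide":[0.2575,-0.153,0],"roll":-0.9}
  fingers: 0.53

```text
t: 1.82
eef_pos: [397.9, -361.3, 214.9]
tcp_rot: [3.141, 0.0, 1.237]
ft_force: [1.0, -1.3, -1.2]
opening: 0.549
grip_force: 0.0
```

```bash
cat >> h.py <<'E'
from scipy.spatial.transform import Rotation as R
def to(x,y,z,yaw):
    s=state();M=R.from_euler('xyz',s['tcp_rot']).as_matrix()
    d=M.T@(np.array([x,y,z])-s['eef_pos']); yw=np.arctan2(M[1,0],M[0,0])
    print('t',round(s['t'],2),'pos',np.round(s['eef_pos'],1),'rot',np.round(s['tcp_rot'],3),'F',np.round(s['ft_force'],1),'op',round(s['opening'],3))
    print(' slide mm',np.round(d,1),'roll',round(-(yaw-yw),3))
E
python3 -c "
from h import *
to(554,154,200,np.pi/2)"
```

```text
t 1.82 pos [ 397.9 -361.3  214.9] rot [3.141 0.    1.237] F [ 1.  -1.3 -1.2] op 0.549
 slide mm [538.  -21.6  14.7] roll -0.334
```

>>> step_arm:
  increments:
    - {"slide":[0.06,-0.0024,0],"roll":-0.12}
    - {"slide":[0.12,-0.005,0],"roll":-0.24}
    - {"slide":[0.18,-0.0072,0],"roll":-0.332}
    - {"slide":[0.24,-0.0096,0],"roll":-0.332}
    - {"slide":[0.3,-0.012,0],"roll":-0.332}

```text
t: 2.45
eef_pos: [486.0, -74.1, 214.9]
tcp_rot: [3.141, 0.0, 1.563]
ft_force: [1.3, -0.3, -0.0]
opening: 0.528
grip_force: 0.0
```

```bash
python3 -c "
from h import *
to(554,154,200,np.pi/2)"
```

```text
t 2.45 pos [486.  -74.1 214.9] rot [3.141 0.    1.563] F [ 1.3 -0.3 -0. ] op 0.528
 slide mm [228.7  66.1  14.9] roll -0.008
```

>>> step_arm:
  increments:
    - {"slide":[0.057,0.0165,0.0],"roll":-0.002}
    - {"slide":[0.114,0.033,0.004],"roll":-0.002}
    - {"slide":[0.171,0.0495,0.008],"roll":-0.002}
    - {"slide":[0.226,0.066,0.015],"roll":-0.002}
    - {"slide":[0.226,0.066,0.055],"roll":-0.002}

```text
t: 3.08
eef_pos: [555.1, 153.1, 160.5]
tcp_rot: [3.137, -0.001, 1.569]
ft_force: [-0.3, -0.2, -0.3]
opening: 0.53
grip_force: 0.0
```

```bash
python3 -c "
from h import *
to(554.3,156,74,np.pi/2)"
```

```text
t 3.08 pos [555.1 153.1 160.5] rot [ 3.137e+00 -1.000e-03  1.569e+00] F [-0.3 -0.2 -0.3] op 0.53
 slide mm [ 2.8 -1.2 86.5] roll -0.002
```

>>> step_arm:
  increments:
    - {"slide":[0.002,-0.001,0.04]}
    - {"slide":[0.002,-0.001,0.075]}
    - {"slide":[0.002,-0.001,0.084]}
    - {"slide":[0.002,-0.001,0.084]}

```text
invalid input at $.increments[0]: expected keys slide, roll
```

```bash
python3 -c "
from h import *
to(554.3,34,74,np.pi/2)
cam('wrist')
c=cam('wrist');save(c,'w1.png')
P,u,v=cloud(c);m=(P[:,2]>110)&(P[:,2]<120);
q=P[m];print(q.mean(0),q.min(0),q.max(0))
"
```

```text
t 3.08 pos [555.1 153.1 160.5] rot [ 3.137e+00 -1.000e-03  1.569e+00] F [-0.3 -0.2 -0.3] op 0.53
 slide mm [-119.2   -1.    86.4] roll -0.002
[533.27983272 199.04780345 115.03849966] [488.08401088  68.30664985 110.05419712] [588.16362814 268.92151469 118.57193207]
```

View pics/w1.png

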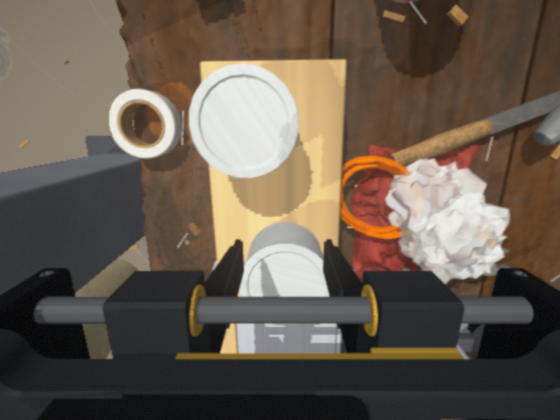

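The wrist view shows tin 1 centred between the fingers, at column 285 with the fingers at 235 and 335. Tin 2 is clear of them at (245,120). Now I'll descend.

>>> step_arm:
  increments:
    - {"slide":[0.002,-0.001,0.04],"roll":0}
    - {"slide":[0.002,-0.001,0.075],"roll":0}
    - {"slide":[0.002,-0.001,0.084],"roll":0}
    - {"slide":[0.002,-0.001,0.084],"roll":0}

```text
t: 3.68
eef_pos: [552.9, 151.1, 76.6]
tcp_rot: [3.141, 0.0, 1.564]
ft_force: [0.2, -0.0, 0.6]
opening: 0.531
grip_force: 0.0
```

>>> step_arm:
  increments:
    - {"slide":[-0.012,0,0],"roll":0}
    - {"slide":[-0.03,0,0],"roll":0}
    - {"slide":[-0.05,0,0],"roll":0}

```text
t: 4.05
eef_pos: [552.7, 100.7, 76.9]
tcp_rot: [3.139, -0.001, 1.565]
ft_force: [0.2, 6.4, 4.8]
opening: 0.533
grip_force: 3.2
```

```bash
cat >> h.py <<'E'
def tins(n='top'):
    c=cam(n);P,u,v=cloud(c)
    m=(P[:,2]>84)&(P[:,2]<122)&(P[:,0]>380)&(P[:,0]<630)&(P[:,1]>-230)&(P[:,1]<320)
    img=np.zeros(c['z_map'].shape,np.uint8);img[v[m],u[m]]=1
    k,lab,st,_=cv2.connectedComponentsWithStats(img)
    L=lab[v,u]
    for i in range(1,k):
        q=P[L==i]
        if len(q)>150:
            zt=np.percentile(q[:,2],80);q=q[abs(q[:,2]-zt)<8]
            A=np.c_[q[:,:2],np.ones(len(q))];pl=np.linalg.lstsq(A,q[:,2],rcond=None)[0]
            print(n,'blob',len(q),np.round(cv2.minEnclosingCircle(q[:,:2].astype(np.float32))[0],1),'mean',np.round(q.mean(0),1),'zmax',round(q[:,2].max(),1),'slope',np.round(pl[:2],3))
    return c
E
python3 -c "
from h import *
to(554.3,34,74,np.pi/2)
tins();tins('scene')
"
```

```text
t 4.05 pos [552.7 100.7  76.9] rot [ 3.139e+00 -1.000e-03  1.565e+00] F [0.2 6.4 4.8] op 0.533
 slide mm [-66.7   2.    2.9] roll -0.006
top blob 600 [526.8 235.4] mean [526.5 235.  114.5] zmax 120.9 slope [-0.005  0.003]
scene blob 109 [553.  108.7] mean [556.8 102.  113.6] zmax 121.5 slope [0.019 0.103]
scene blob 768 [527.4 233.9] mean [526.1 235.3 114.9] zmax 120.7 slope [ 0.01  -0.002]
```

>>> step_arm:
  increments:
    - {"slide":[-0.012,0.001,0],"roll":0}
    - {"slide":[-0.025,0.001,0],"roll":0}
    - {"slide":[-0.039,0.001,0],"roll":0}

```text
t: 4.53
eef_pos: [552.7, 61.9, 75.6]
tcp_rot: [-3.141, 0.0, 1.565]
ft_force: [0.1, 2.8, -2.9]
opening: 0.529
grip_force: 1.7
```

```bash
python3 -c "
from h import *
to(554.3,34,74,np.pi/2)
c=tins('scene');tins()
cv2.imwrite('pics/s2.png',cv2.resize(c['color'][100:300,200:400,::-1],None,fx=3,fy=3))
"
```

```text
t 4.53 pos [552.7  61.9  75.6] rot [-3.141  0.     1.565] F [ 0.1  2.8 -2.9] op 0.529
 slide mm [-27.9   1.8   1.6] roll -0.006
scene blob 114 [553.4  72.6] mean [556.9  65.2 114. ] zmax 121.9 slope [-0.008  0.106]
scene blob 772 [527.4 234.9] mean [526.1 235.4 114.8] zmax 121.4 slope [0.002 0.002]
top blob 596 [526.8 235.3] mean [526.6 235.2 114.6] zmax 121.9 slope [-0.002 -0.001]
```

View pics/s2.png

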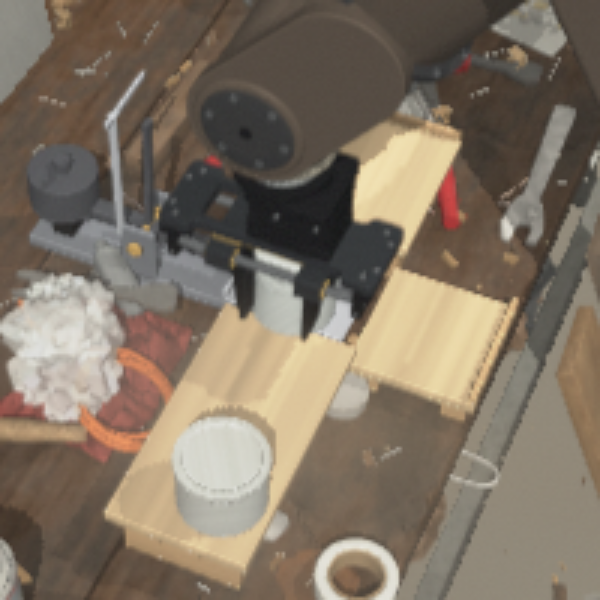

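The fingers at crop (245,295) and (312,318) are behind tin 1, which is upright and partly on the pan.

>>> step_arm:
  increments:
    - {"slide":[-0.01,0.001,0],"roll":0}
    - {"slide":[-0.019,0.001,0],"roll":0}
    - {"slide":[-0.026,0.001,0],"roll":0}
    - {"slide":[-0.027,0.001,0],"roll":0}
    - {"slide":[0.01,0.001,0],"roll":0}

```text
t: 5.25
eef_pos: [554.5, 71.2, 75.8]
tcp_rot: [3.141, 0.0, 1.562]
ft_force: [-0.3, 0.2, 0.2]
opening: 0.527
grip_force: 0.0
```

>>> step_arm:
  increments:
    - {"slide":[0.03,0,-0.01],"roll":0}
    - {"slide":[0.05,0,-0.06],"roll":0}
    - {"slide":[0.08,0,-0.12],"roll":0}
    - {"slide":[0.1,-0.02,-0.13],"roll":0}
    - {"slide":[0.12,-0.04,-0.13],"roll":0}

```text
t: 5.88
eef_pos: [514.8, 193.6, 207.4]
tcp_rot: [3.138, -0.0, 1.565]
ft_force: [-0.1, -0.3, 0.3]
opening: 0.529
grip_force: 0.0
```

```bash
python3 -c "
from h import *
to(554.3,34,74,np.pi/2)
tins('scene');c=tins()
P,u,v=cloud(c)
for x in (510,530,550,570,590):
  for y in (-50,-45,45): 
    m=(abs(P[:,0]-x)<6)&(abs(P[:,1]-y)<4);print(x,y,np.round(np.median(P[m,2]) if m.any() else 0,1))
"
```

```text
t 5.88 pos [514.8 193.6 207.4] rot [ 3.138 -0.     1.565] F [-0.1 -0.3  0.3] op 0.529
 slide mm [-159.4   39.9  133.5] roll -0.006
scene blob 768 [527.  234.2] mean [526.2 235.3 114.9] zmax 121.5 slope [-0.001 -0.001]
top blob 556 [550.6   5.6] mean [550.6   6.   98.7] zmax 107.6 slope [0.1   0.006]
510 -50 37.5
510 -45 38.8
510 45 38.6
530 -50 41.5
530 -45 41.6
530 45 41.4
550 -50 42.7
550 -45 44.1
550 45 44.5
570 -50 44.9
570 -45 47.1
570 45 45.1
590 -50 46.8
590 -45 44.5
590 45 46.3
```

Tin 1 is the heavy one: the pan surface slopes 0.10 and its middle is at 44 mm. Next I'll go behind it and draw it toward the robot.

>>> step_arm:
  increments:
    - {"slide":[-0.038,0.017,0],"roll":-0.18}
    - {"slide":[-0.076,0.034,0],"roll":-0.36}
    - {"slide":[-0.114,0.051,0],"roll":-0.54}
    - {"slide":[-0.152,0.068,0],"roll":-0.72}
    - {"slide":[-0.188,0.086,0],"roll":-0.9}

```text
t: 6.6
eef_pos: [600.4, 2.0, 205.6]
tcp_rot: [-3.141, 0.001, 2.47]
ft_force: [0.3, -0.2, 0.8]
opening: 0.534
grip_force: 0.0
```

>>> step_arm:
  increments:
    - {"slide":[0,0,0],"roll":-0.18}
    - {"slide":[0,0,0],"roll":-0.36}
    - {"slide":[0,0,0],"roll":-0.54}
    - {"slide":[0,0,0],"roll":-0.677}
    - {"slide":[0,0,0],"roll":-0.677}

```text
t: 7.22
eef_pos: [599.9, 3.5, 205.5]
tcp_rot: [-3.141, 0.0, 3.14]
ft_force: [0.5, -1.0, -0.6]
opening: 0.527
grip_force: 0.0
```

```bash
python3 -c "
from h import *
to(600,6,68,np.pi)"
```

```text
t 7.22 pos [599.9   3.5 205.5] rot [-3.141  0.     3.14 ] F [ 0.5 -1.  -0.6] op 0.527
 slide mm [-1.000e-01  2.600e+00  1.375e+02] roll -0.001
```

>>> step_arm:
  increments:
    - {"slide":[0,0.001,0.055],"roll":0}
    - {"slide":[0,0.001,0.1],"roll":0}
    - {"slide":[0,0.001,0.125],"roll":0}
    - {"slide":[0,0.001,0.137],"roll":0}
    - {"slide":[0,0.001,0.137],"roll":0}

```text
t: 7.85
eef_pos: [599.6, 5.0, 68.4]
tcp_rot: [-3.142, -0.001, 3.14]
ft_force: [0.4, -0.9, -0.2]
opening: 0.528
grip_force: 0.0
```

```bash
python3 -c "
from h import *
to(600,6,68,np.pi)
c=cam('wrist');save(c,'w2.png')"
```

```text
t 7.85 pos [599.6   5.   68.4] rot [-3.142e+00 -1.000e-03  3.140e+00] F [ 0.4 -0.9 -0.2] op 0.528
 slide mm [-0.4  1.   0.4] roll -0.001
```

View pics/w2.png

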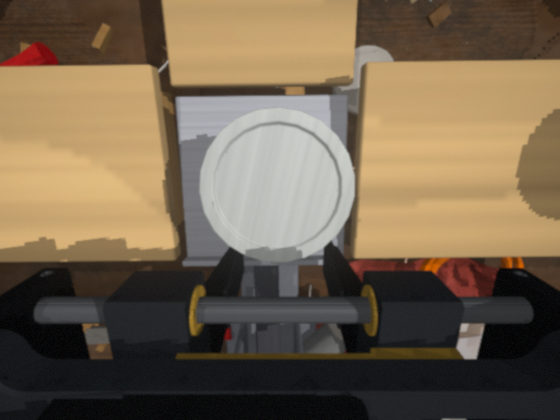

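>>> step_arm:
  increments:
    - {"slide":[0.012,0,0],"roll":0}
    - {"slide":[0.034,-0.002,0],"roll":0}
    - {"slide":[0.062,-0.005,0],"roll":0}
    - {"slide":[0.093,-0.008,0],"roll":0}
    - {"slide":[0.118,-0.01,0],"roll":0}

```text
t: 8.52
eef_pos: [480.9, -4.9, 69.8]
tcp_rot: [-3.141, 0.003, 3.141]
ft_force: [4.1, 0.3, -3.3]
opening: 0.53
grip_force: 1.8
```

>>> step_arm:
  increments:
    - {"slide":[0.001,0,0],"roll":0}
    - {"slide":[0.001,0,0],"roll":0}

```text
t: 8.78
eef_pos: [481.4, -4.9, 69.2]
tcp_rot: [-3.141, 0.002, 3.142]
ft_force: [0.4, -0.2, -0.1]
opening: 0.529
grip_force: 0.0
```

```bash
python3 -c "
from h import *
to(600,6,68,np.pi)
c=cam('wrist');save(c,'w3.png')
P,u,v=cloud(c);m=(P[:,2]>80)&(P[:,2]<105)&(P[:,0]<472);q=P[m];print(q.mean(0),q.min(0),q.max(0),len(q),np.linalg.lstsq(np.c_[q[:,:2],np.ones(len(q))],q[:,2],rcond=None)[0])
tins('scene')"
```

```text
t 8.78 pos [481.4  -4.9  69.2] rot [-3.141e+00  2.000e-03  3.142e+00] F [ 0.4 -0.2 -0.1] op 0.529
 slide mm [-118.6   10.9    1.4] roll -0.0
[437.53082518  -4.615443    89.2901544 ] [401.44061793 -42.02730117  80.01214655] [471.99985467  32.89456444 104.98174362] 15721 [1.49819920e-02 1.14642574e-03 8.27403624e+01]
scene blob 491 [440.6  -2.3] mean [435.1  -0.7  88.7] zmax 94.2 slope [ 0.005 -0.001]
scene blob 774 [526.6 234.8] mean [526.  235.3 114.8] zmax 121.6 slope [0.003 0.005]
```

View pics/w3.png

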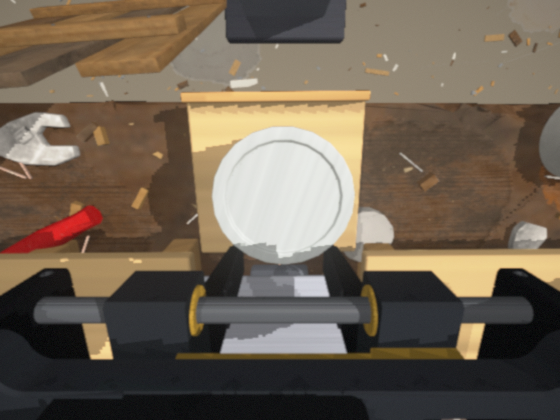

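The heavy tin stands flat on the low board, centred at pixel (283,195) and about (438,-5) mm, with its top at 89 mm. The pan is back up. Next I'll retreat and go behind tin 2.

>>> step_arm:
  increments:
    - {"slide":[-0.012,0,0],"roll":0}
    - {"slide":[-0.02,0,-0.03],"roll":0}
    - {"slide":[-0.03,0.01,-0.085],"roll":0}
    - {"slide":[-0.04,0.03,-0.13],"roll":0.1}
    - {"slide":[-0.045,0.08,-0.14],"roll":0.28}

```text
t: 9.5
eef_pos: [528.0, 75.0, 211.7]
tcp_rot: [3.14, 0.005, 2.855]
ft_force: [-0.2, -0.3, 0.0]
opening: 0.529
grip_force: 0.0
```

>>> step_arm:
  increments:
    - {"slide":[0,0,0],"roll":0.18}
    - {"slide":[0,0,0],"roll":0.36}
    - {"slide":[0,0,0],"roll":0.54}
    - {"slide":[0,0,0],"roll":0.72}
    - {"slide":[0,0,0],"roll":0.9}

```text
t: 10.12
eef_pos: [526.4, 75.2, 208.6]
tcp_rot: [3.142, 0.0, 1.957]
ft_force: [-0.1, 0.3, -0.6]
opening: 0.528
grip_force: 0.0
```

>>> step_arm:
  increments:
    - {"slide":[0,0,0],"roll":0.18}
    - {"slide":[0,0,0],"roll":0.36}
    - {"slide":[0,0,0],"roll":0.391}
    - {"slide":[0,0,0],"roll":0.391}

```text
t: 10.62
eef_pos: [525.9, 75.1, 208.5]
tcp_rot: [3.142, 0.0, 1.575]
ft_force: [0.1, 0.2, -0.4]
opening: 0.527
grip_force: 0.0
```

```bash
python3 -c "
from h import *
to(527,282,200,np.pi/2)
tins();tins('scene')"
```

```text
t 10.62 pos [525.9  75.1 208.5] rot [3.142 0.    1.575] F [ 0.1  0.2 -0.4] op 0.527
 slide mm [206.9   1.9   8.5] roll 0.004
top blob 604 [526.6 235.1] mean [526.4 235.  114.6] zmax 122.0 slope [-0.004 -0.001]
scene blob 573 [441.6  -2. ] mean [439.8  -1.1  88.7] zmax 96.5 slope [-0.004  0.006]
scene blob 772 [526.5 233. ] mean [526.  235.3 114.9] zmax 121.1 slope [ 0.002 -0.002]
```

>>> step_arm:
  increments:
    - {"slide":[0.055,0,0],"roll":0.004}
    - {"slide":[0.11,0.001,0],"roll":0.004}
    - {"slide":[0.165,0.002,0],"roll":0.004}
    - {"slide":[0.206,0.002,0.01],"roll":0.004}
    - {"slide":[0.206,0.002,0.04],"roll":0.004}

```text
t: 11.35
eef_pos: [527.6, 283.9, 169.0]
tcp_rot: [3.139, -0.001, 1.573]
ft_force: [0.9, 0.5, -0.1]
opening: 0.524
grip_force: 0.0
```

>>> step_arm:
  increments:
    - {"slide":[0,0,0.05],"roll":0}
    - {"slide":[0,0,0.086],"roll":0}
    - {"slide":[0,0,0.094],"roll":0}
    - {"slide":[0,0,0.094],"roll":0}

```text
t: 11.85
eef_pos: [527.7, 281.1, 75.0]
tcp_rot: [3.141, 0.0, 1.568]
ft_force: [0.1, 0.2, -0.3]
opening: 0.527
grip_force: 0.0
```

```bash
python3 -c "
from h import *
to(553,34,74,np.pi/2)"
```

```text
t 11.85 pos [527.7 281.1  75. ] rot [3.141 0.    1.568] F [ 0.1  0.2 -0.3] op 0.527
 slide mm [-247.    25.9    1. ] roll -0.002
```

>>> step_arm:
  increments:
    - {"slide":[-0.01,0,0],"roll":0}
    - {"slide":[-0.024,0.002,0],"roll":0}
    - {"slide":[-0.04,0.004,0],"roll":0}
    - {"slide":[-0.056,0.006,0],"roll":0}
    - {"slide":[-0.072,0.008,0],"roll":0}

```text
t: 12.48
eef_pos: [535.4, 207.7, 74.9]
tcp_rot: [3.141, -0.0, 1.567]
ft_force: [-0.4, 2.7, 2.7]
opening: 0.528
grip_force: 2.1
```

>>> step_arm:
  increments:
    - {"slide":[-0.016,0.002,0],"roll":0}
    - {"slide":[-0.032,0.004,0],"roll":0}
    - {"slide":[-0.048,0.006,0],"roll":0}
    - {"slide":[-0.064,0.008,0],"roll":0}
    - {"slide":[-0.08,0.01,0],"roll":0}

```text
t: 13.1
eef_pos: [544.9, 127.8, 74.5]
tcp_rot: [-3.141, 0.0, 1.568]
ft_force: [-0.8, 3.4, 3.1]
opening: 0.528
grip_force: 2.2
```

```bash
python3 -c "
from h import *
to(553,34,74,np.pi/2)
c=tins('scene')
cv2.imwrite('pics/s4.png',cv2.resize(c['color'][100:300,200:400,::-1],None,fx=3,fy=3))"
```

```text
t 13.1 pos [544.9 127.8  74.5] rot [-3.141  0.     1.568] F [-0.8  3.4  3.1] op 0.528
 slide mm [-93.8   8.4   0.5] roll -0.003
scene blob 570 [439.4  -1.2] mean [439.6  -1.1  88.8] zmax 96.0 slope [-0.003 -0.001]
scene blob 96 [544.9 139.3] mean [549.6 133.  112.7] zmax 120.8 slope [-0.027  0.012]
```

View pics/s4.png

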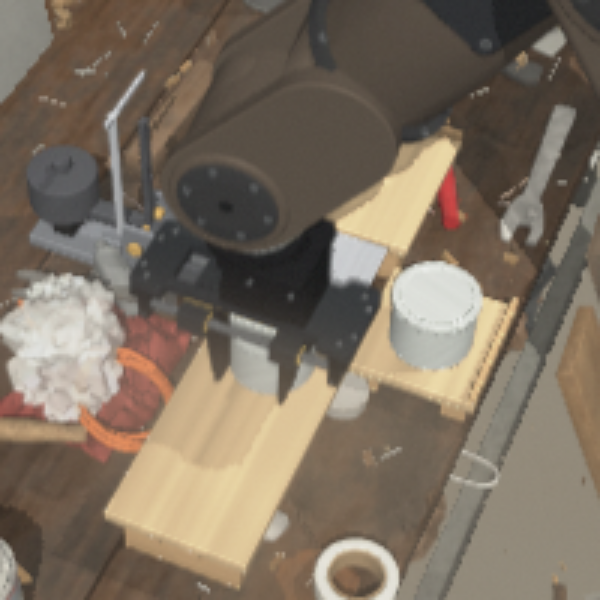

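The heavy tin at (435,315) stands flat. Tin 2 at (268,350) is upright in front of the two fingers, so I'll continue on to the pan.

>>> step_arm:
  increments:
    - {"slide":[-0.016,0.002,0],"roll":0}
    - {"slide":[-0.032,0.004,0],"roll":0}
    - {"slide":[-0.048,0.006,0],"roll":0}
    - {"slide":[-0.062,0.007,0],"roll":0}
    - {"slide":[-0.075,0.008,0],"roll":0}

```text
t: 13.78
eef_pos: [552.6, 52.9, 74.5]
tcp_rot: [-3.141, 0.0, 1.567]
ft_force: [0.3, 1.3, -0.5]
opening: 0.529
grip_force: 0.9
```

>>> step_arm:
  increments:
    - {"slide":[-0.01,0,0],"roll":0}
    - {"slide":[-0.018,0,0],"roll":0}
    - {"slide":[-0.02,0,0],"roll":0}
    - {"slide":[0.005,0,0],"roll":0}
    - {"slide":[0.04,0,-0.002],"roll":0}

```text
t: 14.4
eef_pos: [552.8, 94.1, 76.6]
tcp_rot: [3.142, 0.0, 1.566]
ft_force: [-0.3, -0.5, 0.1]
opening: 0.531
grip_force: 0.0
```

>>> step_arm:
  increments:
    - {"slide":[0.03,0,-0.04],"roll":0}
    - {"slide":[0.06,0,-0.09],"roll":0}
    - {"slide":[0.1,0,-0.13],"roll":0}
    - {"slide":[0.15,0,-0.13],"roll":0}
    - {"slide":[0.15,0,-0.13],"roll":0}

```text
t: 15.02
eef_pos: [552.7, 246.7, 206.9]
tcp_rot: [3.141, -0.0, 1.571]
ft_force: [-0.3, -0.3, -0.3]
opening: 0.533
grip_force: 0.0
```

```bash
python3 -c "
from h import *
c=tins();tins('scene')
P,u,v=cloud(c)
for x in (510,550,590):
  for y in (-48,45): 
    m=(abs(P[:,0]-x)<6)&(abs(P[:,1]-y)<4);print(x,y,np.round(np.median(P[m,2]) if m.any() else 0,1))
to(553,34,74,np.pi/2)"
```

```text
top blob 591 [ 5.537e+02 -2.000e-01] mean [ 5.538e+02 -4.000e-01  1.141e+02] zmax 121.4 slope [0.004 0.01 ]
top blob 565 [440.5  -1.6] mean [440.5  -1.4  88.4] zmax 96.2 slope [-0.002  0.006]
scene blob 563 [553.8  -1. ] mean [5.527e+02 3.000e-01 1.145e+02] zmax 119.9 slope [ 0.011 -0.002]
scene blob 565 [439.8  -2.9] mean [439.5  -1.5  88.7] zmax 94.3 slope [-0.006  0.   ]
510 -48 59.6
510 45 59.4
550 -48 59.8
550 45 58.6
590 -48 60.6
590 45 56.9
t 15.12 pos [552.8 244.1 206.2] rot [-3.141e+00  1.000e-03  1.569e+00] F [-0.2  0.1 -0.5] op 0.529
 slide mm [-210.     0.6  132.4] roll -0.002
```

The pan stays up at 60 mm, so tin 2 is the light one. Now I'll push it across.

>>> step_arm:
  increments:
    - {"slide":[-0.06,0,0],"roll":0}
    - {"slide":[-0.12,0,0],"roll":0}
    - {"slide":[-0.17,0,0.01],"roll":0}
    - {"slide":[-0.186,0,0.05],"roll":0}
    - {"slide":[-0.188,0,0.1],"roll":0}

```text
t: 15.75
eef_pos: [552.8, 53.2, 106.2]
tcp_rot: [3.139, 0.0, 1.564]
ft_force: [1.6, 0.5, 0.4]
opening: 0.534
grip_force: 0.0
```

>>> step_arm:
  increments:
    - {"slide":[0,0,0.03],"roll":0}
    - {"slide":[0,0,0.031],"roll":0}
    - {"slide":[-0.016,0,0.031],"roll":0}
    - {"slide":[-0.032,0,0.031],"roll":0}
    - {"slide":[-0.048,0,0.031],"roll":0}

```text
t: 16.38
eef_pos: [552.8, 6.5, 76.6]
tcp_rot: [3.14, 0.0, 1.567]
ft_force: [0.6, 1.5, 1.7]
opening: 0.529
grip_force: 1.2
```

>>> step_arm:
  increments:
    - {"slide":[-0.016,0,0],"roll":0}
    - {"slide":[-0.032,0,0],"roll":0}
    - {"slide":[-0.048,0,0],"roll":0}
    - {"slide":[-0.064,0,0],"roll":0}
    - {"slide":[-0.08,0,0],"roll":0}

```text
t: 17.0
eef_pos: [552.2, -73.1, 75.6]
tcp_rot: [-3.142, 0.0, 1.568]
ft_force: [-0.5, 3.3, 3.7]
opening: 0.527
grip_force: 2.3
```

```bash
python3 -c "
from h import *
to(552,-101,74,np.pi/2)
c=tins('scene');tins()
cv2.imwrite('pics/s5.png',cv2.resize(c['color'][60:260,200:400,::-1],None,fx=3,fy=3))"
```

```text
t 17.0 pos [552.2 -73.1  75.6] rot [-3.142  0.     1.568] F [-0.5  3.3  3.7] op 0.527
 slide mm [-27.9  -0.1   1.6] roll -0.003
scene blob 142 [553.2 -67.9] mean [557.  -72.8 114.1] zmax 121.9 slope [-0.009 -0.025]
scene blob 570 [439.4  -2.3] mean [439.9  -1.2  88.6] zmax 97.1 slope [-0.013  0.007]
top blob 395 [440.4  -1.4] mean [443.    7.4  88.3] zmax 95.5 slope [0.007 0.019]
```

View pics/s5.png

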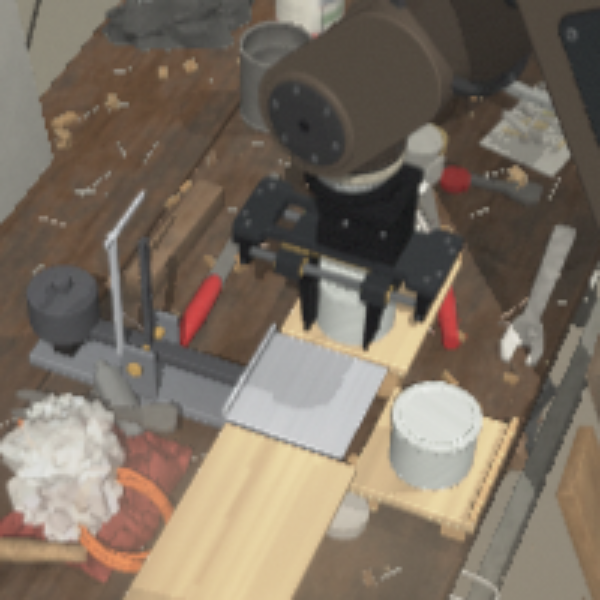

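The light tin at (350,310) is upright and already on the light board. I'll finish the push by about 30 mm and then back away.

>>> step_arm:
  increments:
    - {"slide":[-0.014,0,0],"roll":0}
    - {"slide":[-0.024,0,0],"roll":0}
    - {"slide":[-0.029,0,0],"roll":0}
    - {"slide":[-0.029,0,0],"roll":0}
    - {"slide":[0.01,0,0],"roll":0}

```text
t: 17.73
eef_pos: [552.5, -63.2, 75.5]
tcp_rot: [3.141, 0.0, 1.565]
ft_force: [0.6, 0.4, 0.6]
opening: 0.531
grip_force: 0.0
```

>>> step_arm:
  increments:
    - {"slide":[0.02,0,0],"roll":0}
    - {"slide":[0.025,0,-0.04],"roll":0}
    - {"slide":[0.06,0,-0.09],"roll":0}
    - {"slide":[0.11,0,-0.12],"roll":0}
    - {"slide":[0.17,0,-0.13],"roll":0}

```text
t: 18.35
eef_pos: [553.4, 109.3, 207.9]
tcp_rot: [3.138, 0.0, 1.567]
ft_force: [0.6, 0.1, -0.9]
opening: 0.532
grip_force: 0.0
```

>>> step_arm:
  increments:
    - {"slide":[0.06,0,0],"roll":0}
    - {"slide":[0.12,0,0],"roll":0}
    - {"slide":[0.14,0,0],"roll":0}
    - {"slide":[0.14,0,0],"roll":0}

```text
t: 18.85
eef_pos: [552.9, 248.7, 205.3]
tcp_rot: [-3.141, 0.0, 1.57]
ft_force: [1.0, -0.6, 0.5]
opening: 0.526
grip_force: 0.0
```

```bash
python3 -c "
from h import *
c=tins();s=tins('scene')
to(552,-101,74,np.pi/2)
cv2.imwrite('pics/end.png',cv2.resize(c['color'][110:320,130:450,::-1],None,fx=2.4,fy=2.4))"
```

```text
top blob 593 [ 553.8 -135.5] mean [ 553.3 -135.7  113.8] zmax 121.4 slope [-0.001  0.001]
top blob 543 [440.5  -1.4] mean [440.7  -1.4  88.6] zmax 97.0 slope [0.009 0.003]
scene blob 123 [ 536.8 -133.8] mean [ 527.9 -129.   114.2] zmax 120.5 slope [-0.072 -0.002]
scene blob 575 [440.1  -2.9] mean [439.5  -1.   88.7] zmax 94.7 slope [0.005 0.002]
t 18.95 pos [553.2 246.9 205.4] rot [-3.141e+00  1.000e-03  1.567e+00] F [-0.1 -0.5 -0.2] op 0.529
 slide mm [-347.8   -0.   131.6] roll -0.003
```

View pics/end.png

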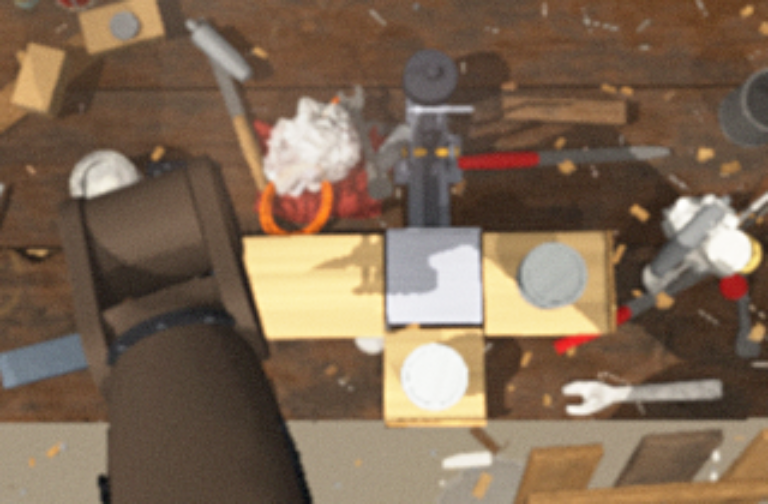

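Both tins stand flat on their boards, the light one at (552,275) and the heavy one at (434,376), and the arm is clear of everything.

```bash
python3 -c "
from cell import env
print(env.job_done())"
```

```text
the job is handed in; nothing more can be done
None
```

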